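Turn the spice carousel and put the stray jar back

TASK

Put the stray spice jar away in the carousel. With a light fingertip on its rubber-faced rim, turn the carousel until its empty cup is squarely at the front, towards the robot's edge of the table; then stand the jar upright in that cup, right down to the bottom, and leave the cup at the front. Touch neither the cups nor the other jars with the robot, do not press hard or push the carousel along the table, and leave everything else as it is.

Things in the scene. Friction and masses are not known exactly. Their poses are not given: they have to be found in the camera images.
- carousel: Freestanding spice carousel, loose on the table (about 3.4 kg in all): a round dark steel foot 244 mm wide on rubber feet, carrying the wooden platter. Origin: on the vertical turning axis, at table level. It stays put under a light push but slides if shoved.
- platter (a joint): Turn of the wooden platter on the foot (rad, 0 at the start, growing anticlockwise seen from above; goes round either way without end). The bearing is stiff: about 0.7 N m (5 N along the rim) to turn it, and it stops at once when let go. The platter is 312 mm across, its floor 38 mm above the table.
- rim (a point): Point on the axis at the mean height of the rim's top, 58 mm above the table. The rim is a wooden ring, 125 to 156 mm from the axis, with a flat black rubber facing and no grips: only friction under a pressed fingertip turns it (about 12 to 20 N; less slips, over 35 N is too hard). It is warped: depending on the spot its top is 54 to 62 mm above the table, and the rubber gives about 0.5 mm.
- hub (a point): Point on the turning axis at the platter's floor, 38 mm above the table (centre of the low steel cap, 38 mm wide, 8 mm high).
- empty_cup (a point): Centre of the floor of the empty cup, 90 mm from the axis, 38 mm above the table; turns with the platter. The cup faces front when this point lies straight towards -x from the hub.
- table_mid (a point): Fixed point in the middle of the table top; axes are the world's (x straight away from the robot, the way the table runs in depth).
- cups: The six steel cups fixed on the platter, 60 degrees apart on a circle of 90 mm radius: 51 mm inside, 57 mm outside, 14 mm high, mouth flared to 61 mm across (their tops 52 mm above the table). One is empty, five hold jars. Origin: on the axis, 26 mm above the table.
- stray_jar: The jar to put away: squat glass jar with a steel screw lid, 47 mm across, 69 mm high, 0.12 kg, standing on the table to the right of the carousel; the same size as the five in the carousel. Origin: centre of its underside, z up.
- jar_6: Slimmer, taller jar on the table, 42 mm across, 85 mm high. Does not belong in the carousel; leave it. Origin: centre of its underside.
- jar_10: Slimmer, taller jar on the table, 42 mm across, 85 mm high. Does not belong in the carousel; leave it. Origin: centre of its underside.
- kitchen_timer: Wind-up timer on the left, 63 mm across, 49 mm high. Leave it.
- deli_tub: Clear lidded tub on the left, 130x122x48 mm. Leave it.
- measure_cup: Small steel measuring cup with a flat handle, front left, 68x136x33 mm. Leave it.
- jar_1: One of the five jars standing in the carousel's cups: squat glass jar with a steel lid, 47 mm across, 69 mm high (top 107 mm above the table). Not to be touched. Origin: centre of its underside.
- jar_2: One of the five jars standing in the carousel's cups: squat glass jar with a steel lid, 47 mm across, 69 mm high (top 107 mm above the table). Not to be touched. Origin: centre of its underside.
- jar_3: One of the five jars standing in the carousel's cups: squat glass jar with a steel lid, 47 mm across, 69 mm high (top 107 mm above the table). Not to be touched. Origin: centre of its underside.
- jar_4: One of the five jars standing in the carousel's cups: squat glass jar with a steel lid, 47 mm across, 69 mm high (top 107 mm above the table). Not to be touched. Origin: centre of its underside.
- jar_9: One of the five jars standing in the carousel's cups: squat glass jar with a steel lid, 47 mm across, 69 mm high (top 107 mm above the table). Not to be touched. Origin: centre of its underside.
Things that resemble listed ones, but are neither listed nor needed, are in the scene too. Leave any blue or green look-alike of the stray_jar alone.

How it is judged:
On the way:
1. The empty cup, still empty, stands at the front with the platter at rest, the stray jar away from it (angle between the x axis of empty_cup and the x axis of table_mid, either way round below 0.15 rad and world x of empty_cup below 0.6 m and horizontal distance between stray_jar and empty_cup above 0.07 m and velocity of joint platter between -0.1 and 0.1 rad/s), for 0.3 s.
At the end, for the whole second after the job is handed in: Stray jar upright on the floor of the cup that was empty (5 mm from its centre, 4 mm from its floor, tilt 0.08 rad), at rest; that cup within 0.15 rad of straight to the front; the other five jars upright in their cups; the things on the table within 30 mm of where they stood (angle between the x axis of empty_cup and the x axis of table_mid, either way round below 0.15 rad and world x of empty_cup below 0.6 m and angle between each of stray_jar, jar_1, jar_2, jar_3, jar_4, jar_9's own z axis and vertical below 0.08 rad and z of stray_jar in the frame of hub between -0.004 and 0.004 m and horizontal distance between each of stray_jar, jar_1, jar_2, jar_3, jar_4, jar_9 and hub below 0.1 m and horizontal distance between stray_jar and empty_cup below 0.005 m and linear speed of stray_jar below 0.02 m/s and z of jar_1 in the frame of hub between -0.004 and 0.004 m and z of jar_2 in the frame of hub between -0.004 and 0.004 m and z of jar_3 in the frame of hub between -0.004 and 0.004 m and z of jar_4 in the frame of hub between -0.004 and 0.004 m and z of jar_9 in the frame of hub between -0.004 and 0.004 m and distance of each of jar_6, jar_10, kitchen_timer, deli_tub, measure_cup from where it was at the start of the episode below 0.03 m); the robot touches nothing.
It fails at once if A jar in the carousel is touched by the robot (over 2 N) (contact force between any of the arm, the fingers and jar_1 above 2 N or contact force between any of the arm, the fingers and jar_2 above 2 N or contact force between any of the arm, the fingers and jar_3 above 2 N or contact force between any of the arm, the fingers and jar_4 above 2 N or contact force between any of the arm, the fingers and jar_9 above 2 N).
It fails at once if The robot pushes on the cups (over 3 N) (contact force between any of the arm, the fingers and cups above 3 N).
It fails at once if The robot presses on the carousel with more than 35 N (contact force between any of the arm, the fingers and carousel above 35 N).
It fails at once if The carousel is shifted by more than 25 mm (distance of carousel from where it was at the start of the episode above 0.025 m).
It fails at once if Something else on the table is displaced by more than 30 mm (distance of any of jar_6, jar_10, kitchen_timer, deli_tub, measure_cup from where it was at the start of the episode above 0.03 m).
It also fails if it takes over 72 s, if anything falls off the work surface, if the arm or the gripper's body presses on something with over 40 N, if the wrist force passes 120 N, or if a joint passes its speed limit or range.

ROBOT

A 6-joint arm with a two-finger parallel gripper is mounted at the origin on a cart in front of the work surface, level with it; the furniture and walls round the work are solid. World frame = base frame: x ahead of the robot, y to its left, z up, the work surface at z = 0. Lengths are in m, angles in rad, forces in N, time in s.
With the tool pointing down it reaches from about 0.425 to 1.125 m from the base axis. Payload 14.9 kg.
Tool frame: the origin (TCP) lies on the centre line of the jaws, within the pads' length; the fingertips stand 8 mm ahead of it and the grasp point (between the pads) lies 11 mm behind it; z points along the fingers, y is the line along which they close (so a half turn about z gives the same grasp; the last joint's range is limited). The gripper opens to 91 mm and grips with 3 to 60 N. Pads are 32 mm wide; open, the fingers measure 118 mm over their backs; the gripper's body (76 mm by 178 mm) begins 60 mm behind the grasp point.
Start: joints at [1.198, 0.379, 1.734, -0, 1.028, -0.033], TCP at [0.233, 0.66, 0.222] pointing down, gripper open.
Joint ranges: [-2.77, 2.77], [-0.74, 2.19], [0, 2.66], [-1.06, 4.2], [0.31, 2.87], [-3.08, 3.08]. Speed limits (rad/s): [1.89, 1.89, 2.39, 3.14, 3.14, 3.14].

INTERFACE

Orientations are given as a rotation vector (axis times angle).
In Python, from rig import robot gives the robot as it stands. The module is installed in compiled form; this text tells all that it offers.
- The arm moves only by the tool send_rows, never from a script. Its argument "rows" is a list that holds one entry, the list of rows, each a list of 7 numbers: the shift along the tool's x, y, z in m, then the turn, a rotation vector about the tool's x, y, z in rad, then the closure, from 0 (fully open) to 1 (shut). A call has exactly 8 rows; each row is the pose to reach, as a shift and turn from the pose commanded when the call began, along the tool's axes at that moment; what a row does not reach only later rows make up. A row lasts 1/10 s, in which the tool goes at most 50 mm and 8.59 degrees, less where a joint would pass 70% of its speed; a pose out of reach is approached as far as the arm can. A call with a gripper value outside its range is refused whole. The fingers move at their own pace and stop on an object; the grip force is fixed at half the most. Time passes only in rows, so rows that repeat a pose let the fingers close, or fill a call up. It gives the time, the measured TCP pose, the force, the opening and the grip force at its end, in the units of the state.
- robot.sense(): the state, without advancing time (a new reading comes with each control period).
- robot.camera(name): name is "side" or "top" or "wrist"; returns a dict with "pixels" (400x640x3 uint8, red, green, blue), "fov_y" (degrees; the focal length in pixels is half the picture's height over the tangent of half this angle, whatever the lens; pixels are square), "cx", "cy" (the principal point, pixels), "R" (3x3) and "t" (3): a world point X has camera coordinates R X + t. Camera axes: x right, y down, z forward; pixel columns grow to the right and rows downward; lengths in m; the calibration is good to about 2 mm. A picture is of the moment at which its call begins. There is no depth.
- robot.job_done(): hands the job in; it is judged then, once.
The state is a dict: "t": time; "joint_positions": joint angles; "qd": joint speeds; "effort": joint torques, N m; "position": TCP position; "tcp_rot": TCP orientation; "wrist_force": force on the tool from outside, world axes, zero at the start; "wrist_torque": the same for the moment, N m; "width": finger opening in m; "gripper_force": force on a finger pad.
Only numpy, scipy, OpenCV 4.12 (cv2) and the standard library are available. Lean on these libraries where they do the work, as an engineer would, in place of code of your own. Each camera call takes 0.05 s, during which the arm holds its last target. There are 200 camera calls.

## Working session

There is one attempt and no reset: what is moved stays moved. The work goes in short steps, Python scripts to look and compute and a tool call to move; the robot and the scene stay as the last step left them, time stands still between calls to the robot, and variables do not carry over. Pictures are saved under pics/ and viewed, at most 10 in all, crops included, and the job is handed in when it is done.

Besides the shell and the picture viewer there is one more tool, called after "Emit:" by a JSON object that holds its "fn" and its "kwargs". send_rows: Moves the arm, as the interface text tells. Its arguments: {"type":"object","properties":{"rows":{"type":"array","items":{"type":"array","items":{"type":"array","items":{"type":"number"}}}}},"required":["rows"]}

```bash
mkdir -p pics; python3 - <<'E'
from rig import robot
import cv2,numpy as np
s=robot.sense()
print({k:np.round(v,3).tolist() for k,v in s.items()})
for n in("top","side"):
    c=robot.camera(n); cv2.imwrite(f"pics/{n}0.png",c["pixels"][:,:,::-1]); print(n,c["fov_y"],c["cx"],c["cy"],np.round(c["R"],4).tolist(),np.round(c["t"],4).tolist())
E
```

```text
{'t': 0.0, 'joint_positions': [1.198, 0.379, 1.735, 0.0, 1.028, -0.033], 'qd': [-0.002, -0.001, -0.001, -0.001, 0.002, 0.001], 'effort': [-0.003, -76.367, -43.438, 0.065, 0.042, -0.0], 'position': [0.233, 0.66, 0.221], 'tcp_rot': [-0.531, -3.096, 0.002], 'wrist_force': [0.489, 0.208, -0.345], 'wrist_torque': [0.042, 0.053, -0.021], 'gripper_force': 0.0, 'width': 0.092}
top 54.89299324700458 317.5808925486375 193.53491024588945 [[-0.0139, -0.9997, 0.0191], [-0.9892, 0.0109, -0.1461], [0.1458, -0.0209, -0.9891]] [-0.0078, 0.5502, 1.1016]
side 43.15324595006907 328.75063959740265 206.10039656445977 [[0.4591, -0.8881, 0.0198], [-0.5451, -0.2993, -0.7831], [0.7014, 0.3487, -0.6216]] [-0.2301, 0.3246, 1.2033]
```

View pics/top0.png

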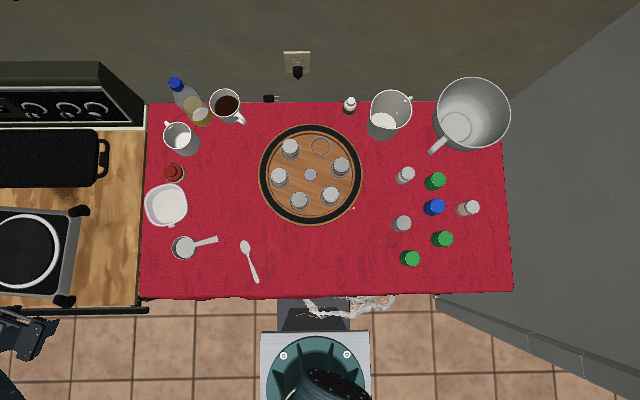

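View pics/side0.png

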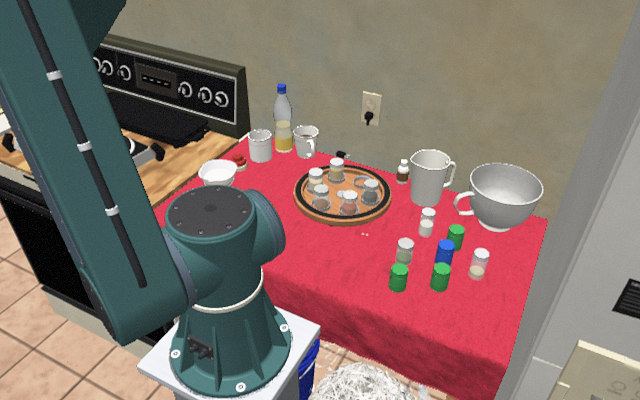

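The top view shows the carousel with its hub at (310,174) and its empty cup at the back, around (320,145). The grey-lidded jars are at (407,174), (402,223) and (470,207). In the side view they are at (428,222), (404,250) and (480,264). Next I'll measure them and look closer.

```bash
cat > h.py <<'E'
import numpy as np,cv2
from rig import robot
from scipy.spatial.transform import Rotation as Ro
def ray(c,u,v):
    f=c["pixels"].shape[0]/2/np.tan(np.radians(c["fov_y"])/2)
    R=np.array(c["R"]);o=-R.T@np.array(c["t"])
    return o,R.T@np.array([(u-c["cx"])/f,(v-c["cy"])/f,1.])
def plane(c,u,v,z):
    o,d=ray(c,u,v); return o+d*(z-o[2])/d[2]
def tri(*obs):
    A=np.zeros((3,3));b=np.zeros(3)
    for c,u,v in obs:
        o,d=ray(c,u,v);d=d/np.linalg.norm(d);P=np.eye(3)-np.outer(d,d);A+=P;b+=P@o
    X=np.linalg.solve(A,b)
    return X,[np.linalg.norm((np.eye(3)-np.outer(d/np.linalg.norm(d),d/np.linalg.norm(d)))@(X-o)) for o,d in (ray(*k) for k in obs)]
def proj(c,X):
    f=c["pixels"].shape[0]/2/np.tan(np.radians(c["fov_y"])/2)
    p=np.array(c["R"])@X+np.array(c["t"]);return p[:2]/p[2]*f+[c["cx"],c["cy"]]
E
python3 - <<'E'
import cv2,numpy as np
a=cv2.imread("pics/top0.png");b=cv2.imread("pics/side0.png")
A=cv2.resize(a[115:275,250:490],None,fx=3.3,fy=3.3,interpolation=cv2.INTER_CUBIC)
B=cv2.resize(b[150:300,285:500],None,fx=3.7,fy=3.7,interpolation=cv2.INTER_CUBIC)
cv2.imwrite("pics/topc.png",A);cv2.imwrite("pics/sidec.png",B);print(A.shape,B.shape)
E
```

```text
(528, 792, 3) (555, 796, 3)
```

View pics/topc.png

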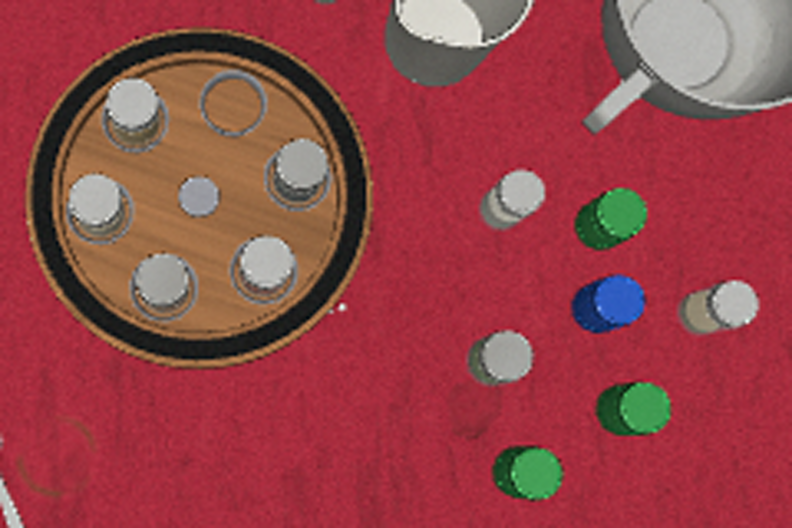

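View pics/sidec.png

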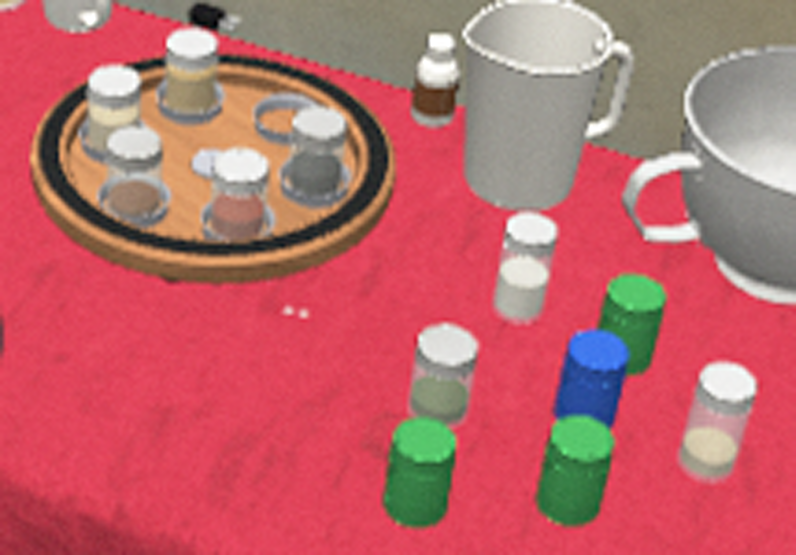

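Closer up, the stray jar's lid is at top (403,223) and side (406,243). It is the squat one, because the other two are slimmer and taller. The empty cup is at top (320.3,146.5). Next I'll measure these by masks.

```bash
cat > meas.py <<'E'
from h import *
def carousel(c,hz=0.058):
    p=c["pixels"].astype(int)
    m=(p.max(2)<60).astype(np.uint8); 
    return m
def lids(c,box):
    hsv=cv2.cvtColor(c["pixels"],cv2.COLOR_RGB2HSV); u0,u1,v0,v1=box
    m=np.zeros((400,640),np.uint8); m[v0:v1,u0:u1]=((hsv[:,:,1]<40)&(hsv[:,:,2]>125))[v0:v1,u0:u1]
    n,l,st,ce=cv2.connectedComponentsWithStats(m)
    return [(ce[i].round(1).tolist(),st[i].tolist()) for i in range(1,n) if st[i][4]>15]
E
python3 - <<'E'
from meas import *
t=robot.camera("top");s=robot.camera("side")
def ring(c,box):
    u0,u1,v0,v1=box;m=np.zeros((400,640),np.uint8);m[v0:v1,u0:u1]=(c["pixels"].max(2)<55)[v0:v1,u0:u1]*255
    cs,_=cv2.findContours(m,cv2.RETR_EXTERNAL,cv2.CHAIN_APPROX_NONE);k=max(cs,key=len);return cv2.fitEllipse(k)
et=ring(t,(255,368,118,230));es=ring(s,(290,395,160,222));print(et,es)
print("ring planes",plane(t,*et[0],.058),plane(s,*es[0],.058),tri((t,*et[0]),(s,*es[0])))
for n,c,b in(("top",t,(262,480,128,240)),("side",s,(295,500,155,290))):
    for q in lids(c,b): print(n,q)
E
```

```text
((309.9181213378906, 173.9686737060547), (97.86643981933594, 100.24468994140625), 89.36083221435547) ((342.36590576171875, 191.14505004882812), (51.27959442138672, 89.60906219482422), 92.03815460205078)
ring planes [0.60592903 0.00746306 0.058     ] [0.59680418 0.00265928 0.058     ] (array([0.60765439, 0.00752474, 0.04915455]), [np.float64(8.681262458936215e-05), np.float64(8.681262458932863e-05)])
top ([459.1, 137.2], [430, 128, 50, 26, 685])
top ([324.2, 139.6], [315, 136, 16, 13, 25])
top ([289.6, 145.7], [281, 139, 19, 15, 184])
top ([341.2, 164.1], [333, 157, 17, 15, 180])
top ([407.9, 172.7], [402, 167, 13, 14, 139])
top ([278.5, 174.9], [270, 168, 20, 15, 195])
top ([309.7, 174.0], [304, 169, 12, 11, 109])
top ([400.9, 178.0], [398, 172, 9, 11, 34])
top ([330.4, 193.8], [322, 187, 18, 15, 198])
top ([299.0, 199.0], [290, 192, 20, 15, 204])
top ([472.4, 206.5], [466, 200, 14, 14, 145])
top ([403.4, 222.5], [396, 216, 15, 14, 170])
side ([305.6, 155.8], [299, 155, 15, 3, 34])
side ([441.5, 178.8], [344, 155, 156, 65, 3985])
side ([336.1, 163.0], [330, 158, 13, 11, 120])
side ([315.3, 173.2], [309, 168, 14, 12, 138])
side ([367.7, 184.1], [354, 175, 25, 27, 227])
side ([401.0, 181.9], [397, 180, 10, 4, 19])
side ([319.4, 191.9], [306, 182, 25, 27, 242])
side ([347.6, 195.7], [337, 190, 20, 13, 193])
side ([426.4, 221.2], [419, 207, 16, 29, 326])
side ([466.3, 212.3], [456, 209, 19, 6, 58])
side ([489.4, 226.7], [479, 219, 21, 13, 85])
side ([404.9, 244.8], [398, 238, 16, 15, 181])
side ([480.8, 254.9], [473, 248, 16, 15, 184])
side ([475.2, 274.9], [470, 270, 13, 8, 29])
```

```bash
python3 - <<'E'
from meas import *
t=robot.camera("top");s=robot.camera("side")
m=np.zeros((400,640),np.uint8);m[118:230,255:368]=(t["pixels"].max(2)<55)[118:230,255:368]*255
cs,_=cv2.findContours(m,cv2.RETR_EXTERNAL,cv2.CHAIN_APPROX_NONE);k=max(cs,key=len)[:,0]
P=np.array([plane(t,u,v,.058)[:2] for u,v in k]);
A=np.c_[2*P,np.ones(len(P))];x=np.linalg.lstsq(A,(P**2).sum(1),rcond=None)[0];print("ring c,r",x[:2],np.sqrt(x[2]+x[:2]@x[:2]))
print("hub",plane(t,309.7,174.,.046),plane(s,341.2,193.8,.046),tri((t,309.7,174),(s,341.2,193.8)))
H=plane(t,309.7,174.,.046)[:2]
e=plane(t,250+232/3.3,115+104/3.3,.052);print("cup",e,np.hypot(*(e[:2]-H)),np.degrees(np.arctan2(*(e[:2]-H)[::-1])))
e=tri((t,250+232/3.3,115+104/3.3),(s,285+287/3.7,150+118/3.7));print("cup tri",e)
for u,v in((289.6,145.7),(341.2,164.1),(278.5,174.9),(330.4,193.8),(299,199)):
    e=plane(t,u,v,.107);print("jar",e.round(4),np.hypot(*(e[:2]-H)).round(4),np.degrees(np.arctan2(*(e[:2]-H)[::-1])).round(1))
for n,a,b in(("stray",(403.4,222.5),(405.8,242.6)),("j6",(407.9,172.7),(428.2,212.)),("j10",(472.4,206.5),(481,254))):
    print(n,tri((t,*a),(s,*b)),plane(t,*a,.069))
for n,q in(("green1",(529.,473)),("green2",(645,408)),("blue",(619,300))):print(n,plane(t,250+q[0]/3.3,115+q[1]/3.3,.075))
E
```

```text
ring c,r [0.60868757 0.0071029 ] 0.14697633000923674
hub [0.60824004 0.00809318 0.046     ] [0.59710003 0.00641443 0.046     ] (array([0.60905018, 0.00978342, 0.0370581 ]), [np.float64(0.0019506378650482263), np.float64(0.001950637865048176)])
cup [ 0.69041248 -0.02450651  0.052     ] 0.08840276692852786 -21.639361401063013
cup tri (array([ 0.6928595 , -0.02464182,  0.04277979]), [np.float64(0.00016334625124927096), np.float64(0.00016334625124922084)])
jar [0.6785 0.0643 0.107 ] 0.09 38.7
jar [ 0.6236 -0.0812  0.107 ] 0.0906 -80.2
jar [0.5944 0.0957 0.107 ] 0.0887 99.0
jar [ 0.5392 -0.049   0.107 ] 0.0896 -140.4
jar [0.5255 0.0387 0.107 ] 0.0882 159.7
stray (array([ 0.45915138, -0.25975278,  0.06581906]), [np.float64(0.00037514666352758095), np.float64(0.0003751466635275455)]) [ 0.45910731 -0.25932204  0.069     ]
j6 (array([ 0.60191343, -0.27541007,  0.07913868]), [np.float64(0.0013739081407058262), np.float64(0.0013739081407057117)]) [ 0.60462565 -0.2793436   0.069     ]
j10 (array([ 0.50119224, -0.45682626,  0.07791199]), [np.float64(0.0017579766775213275), np.float64(0.0017579766775212987)]) [ 0.50294238 -0.46239213  0.069     ]
green1 [ 0.35753991 -0.2726955   0.075     ]
green2 [ 0.41133146 -0.37585853  0.075     ]
blue [ 0.50518563 -0.35890114  0.075     ]
```

Emit:
{"fn": "send_rows", "kwargs": {"rows": [[[-0.03, -0.031, 0, 0, 0, 0, 0.5], [-0.063, -0.066, 0, 0, 0, 0, 1], [-0.096, -0.101, 0, 0, 0, 0, 1], [-0.129, -0.136, 0, 0, 0, 0, 1], [-0.162, -0.171, 0, 0, 0, 0, 1], [-0.195, -0.206, 0, 0, 0, 0, 1], [-0.228, -0.241, 0, 0, 0, 0, 1], [-0.261, -0.276, 0, 0, 0, 0, 1]]]}}

```text
t: 1.1
position: [0.3878, 0.3111, 0.2221]
tcp_rot: [0.531, 3.096, 0.001]
wrist_force: [1.6, 0.8, 0.8]
width: 0.03
gripper_force: 0.0
```

Emit:
{"fn": "send_rows", "kwargs": {"rows": [[[-0.033, -0.035, 0, 0, 0, -0.02, 1], [-0.066, -0.07, 0, 0, 0, -0.04, 1], [-0.099, -0.105, 0, 0, 0, -0.06, 1], [-0.132, -0.14, 0, 0, 0, -0.08, 1], [-0.165, -0.175, 0, 0, 0, -0.1, 1], [-0.198, -0.21, 0, 0, 0, -0.12, 1], [-0.231, -0.245, 0, 0, 0, -0.14, 1], [-0.264, -0.28, 0, 0, 0, -0.16, 1]]]}}

```text
t: 1.9
position: [0.5435, -0.0413, 0.2221]
tcp_rot: [0.281, 3.128, 0.0]
wrist_force: [0.3, 0.9, -0.2]
width: 0.0005
gripper_force: 0.0
```

```bash
cat >> h.py <<'E'
def pose():
    s=robot.sense();R=Ro.from_rotvec(s["tcp_rot"]).as_matrix();return np.array(s["position"]),R,s
def goal(x,y,z,yaw):
    p,R,s=pose();a=np.radians(yaw);Y=np.array([np.cos(a),np.sin(a),0]);Z=np.array([0,0,-1.])
    T=np.c_[np.cross(Y,Z),Y,Z]
    print("shift",(R.T@(np.array([x,y,z])-p)).round(4),"turn",Ro.from_matrix(R.T@T).as_rotvec().round(4))
def show():
    p,R,s=pose();print("t",s["t"],"p",p.round(4),"yaw",np.degrees(np.arctan2(R[1,1],R[0,1])).round(2),"tilt",np.degrees(np.arccos(-R[2,2])).round(2),"F",np.round(s["wrist_force"],1),"w",round(s["width"],4),"q",np.round(s["joint_positions"],2))
HUB=np.array([.6085,.0075])
E
python3 -c "
from h import *
show();a=np.radians(-100);goal(*(HUB+.1415*np.array([np.cos(a),np.sin(a)])),.09,80)"
```

```text
t 1.9 p [ 0.5435 -0.0413  0.2221] yaw 79.73 tilt 0.03 F [ 0.3  0.9 -0.2] w 0.0005 q [-0.12  0.13  2.05  0.    0.96 -1.51]
shift [-0.0559 -0.0819  0.1322] turn [ 0.0001  0.0005 -0.0047]
```

Emit:
{"fn": "send_rows", "kwargs": {"rows": [[[-0.024, -0.036, 0, 0, 0, 0, 1], [-0.048, -0.07, 0, 0, 0, 0, 1], [-0.056, -0.082, 0.025, 0, 0, 0, 1], [-0.056, -0.082, 0.065, 0, 0, 0, 1], [-0.056, -0.082, 0.1, 0, 0, 0, 1], [-0.056, -0.082, 0.13, 0, 0, 0, 1], [-0.056, -0.082, 0.147, 0, 0, 0, 1], [-0.056, -0.082, 0.147, 0, 0, 0, 1]]]}}

```text
t: 2.7
position: [0.5823, -0.1296, 0.0731]
tcp_rot: [-0.282, -3.126, -0.001]
wrist_force: [-0.8, -0.5, 0.8]
width: 0.0002
gripper_force: 0.0
```

Emit:
{"fn": "send_rows", "kwargs": {"rows": [[[0, 0, 0.001, 0, 0, 0, 1], [0, 0, 0.002, 0, 0, 0, 1], [0, 0, 0.003, 0, 0, 0, 1], [0, 0, 0.004, 0, 0, 0, 1], [0, 0, 0.004, 0, 0, 0, 1], [0, 0, 0.004, 0, 0, 0, 1], [0, 0, 0.004, 0, 0, 0, 1], [0, 0, 0.004, 0, 0, 0, 1]]]}}

```text
t: 3.5
position: [0.5834, -0.1299, 0.071]
tcp_rot: [-0.282, -3.129, -0.0]
wrist_force: [0.7, 0.0, -1.2]
width: 0.0006
gripper_force: 0.0
```

Emit:
{"fn": "send_rows", "kwargs": {"rows": [[[0, -0.001, 0.0005, 0, 0, 0, 1], [0, -0.001, 0.001, 0, 0, 0, 1], [0, -0.001, 0.0015, 0, 0, 0, 1], [0, -0.001, 0.002, 0, 0, 0, 1], [0, -0.001, 0.002, 0, 0, 0, 1], [0, -0.001, 0.002, 0, 0, 0, 1], [0, -0.001, 0.002, 0, 0, 0, 1], [0, -0.001, 0.002, 0, 0, 0, 1]]]}}

```text
t: 4.3
position: [0.5832, -0.1309, 0.069]
tcp_rot: [0.282, 3.129, -0.0]
wrist_force: [-0.6, 0.4, 2.2]
width: 0.0005
gripper_force: 1.5
```

Emit:
{"fn": "send_rows", "kwargs": {"rows": [[[0, 0, 0.0005, 0, 0, 0, 1], [0, 0, 0.001, 0, 0, 0, 1], [0, 0, 0.0015, 0, 0, 0, 1], [0, 0, 0.0015, 0, 0, 0, 1], [0, 0, 0.0015, 0, 0, 0, 1], [0, 0, 0.0015, 0, 0, 0, 1], [0, 0, 0.0015, 0, 0, 0, 1], [0, 0, 0.0015, 0, 0, 0, 1]]]}}

```text
t: 5.1
position: [0.5837, -0.131, 0.0684]
tcp_rot: [0.282, 3.128, -0.0]
wrist_force: [-5.5, -0.0, 16.9]
width: 0.0
gripper_force: 8.4
```

Emit:
{"fn": "send_rows", "kwargs": {"rows": [[[0.0074, 0.0002, 0, 0, 0, 0.052, 1], [0.0147, 0.0008, 0, 0, 0, 0.105, 1], [0.0221, 0.0017, 0, 0, 0, 0.157, 1], [0.0293, 0.0031, 0, 0, 0, 0.209, 1], [0.0365, 0.0048, 0, 0, 0, 0.262, 1], [0.0436, 0.0069, 0, 0, 0, 0.314, 1], [0.0505, 0.0094, 0, 0, 0, 0.367, 1], [0.0574, 0.0122, 0, 0, 0, 0.419, 1]]]}}

```text
t: 5.9
position: [0.5307, -0.1092, 0.0687]
tcp_rot: [0.928, 2.997, -0.0]
wrist_force: [3.8, -3.3, 12.3]
width: 0.0004
gripper_force: 5.7
```

```bash
cat > ang.py <<'E'
from meas import *
t=robot.camera("top")
p=t["pixels"];H=HUB
for (u,v),st in lids(t,(262,358,128,222)):
    if st[4]>110 and st[2]<24:
        e=plane(t,u,v,.107)[:2]-H
        if np.hypot(*e)>.06: print("jar",np.hypot(*e).round(4),np.degrees(np.arctan2(e[1],e[0])).round(1),st[4])
    elif st[2]<24: print("other",u,v,st)
show()
E
python3 ang.py
```

```text
jar 0.0885 15.8 198
other 332.9 146.7 [321, 142, 20, 15, 38]
jar 0.0874 76.8 206
jar 0.0892 136.7 217
jar 0.0894 -163.9 213
t 5.95 p [ 0.5297 -0.1086  0.0685] yaw 55.37 tilt 0.19 F [ 2.5  0.1 15.1] w 0.0006 q [-0.25  0.37  2.11  0.    0.66 -1.21]
```

Emit:
{"fn": "send_rows", "kwargs": {"rows": [[[0.0123, 0.0005, 0.0002, 0, 0, 0.087, 1], [0.0245, 0.0021, 0.0002, 0, 0, 0.175, 1], [0.0365, 0.0048, 0.0002, 0, 0, 0.262, 1], [0.0482, 0.0085, 0.0002, 0, 0, 0.349, 1], [0.0596, 0.0132, 0.0002, 0, 0, 0.436, 1], [0.0705, 0.0189, 0.0002, 0, 0, 0.524, 1], [0.0809, 0.0255, 0.0002, 0, 0, 0.611, 1], [0.0906, 0.033, 0.0002, 0, 0, 0.698, 1]]]}}

```text
t: 6.75
position: [0.4742, -0.0304, 0.0684]
tcp_rot: [1.9, 2.498, 0.002]
wrist_force: [1.2, -5.3, 18.2]
width: 0.0003
gripper_force: 9.1
```

```bash
python3 ang.py
```

```text
jar 0.0893 -22.2 190
jar 0.0902 38.6 184
other 343.4 162.0 [336, 159, 14, 11, 22]
jar 0.0888 98.0 194
jar 0.0927 153.0 118
t 6.8 p [ 0.4738 -0.0291  0.0684] yaw 15.15 tilt 0.19 F [-0.8  5.  19.2] w 0.0006 q [-0.11  0.29  2.23  0.    0.61 -0.38]
```

Emit:
{"fn": "send_rows", "kwargs": {"rows": [[[0.0123, 0.0003, 0, 0, 0, 0.087, 1], [0.0245, 0.0017, 0, 0, 0, 0.175, 1], [0.0365, 0.0043, 0, 0, 0, 0.262, 1], [0.0482, 0.008, 0, 0, 0, 0.349, 1], [0.0596, 0.0126, 0, 0, 0, 0.436, 1], [0.0705, 0.0182, 0, 0, 0, 0.524, 1], [0.0809, 0.0248, 0, 0, 0, 0.611, 1], [0.0906, 0.0322, 0, 0, 0, 0.698, 1]]]}}

```text
t: 7.6
position: [0.4809, 0.066, 0.0684]
tcp_rot: [2.641, 1.699, 0.004]
wrist_force: [1.4, -6.1, 17.7]
width: 0.0004
gripper_force: 9.2
```

```bash
python3 ang.py
```

```text
jar 0.0889 -1.8 192
jar 0.0902 58.5 187
jar 0.0893 -61.6 198
jar 0.0915 113.8 116
other 338.8 183.1 [327, 179, 20, 15, 35]
other 316.0 200.7 [314, 195, 6, 13, 46]
t 7.65 p [0.4816 0.0673 0.0685] yaw -24.83 tilt 0.2 F [ 0.3  5.5 15.6] w 0.0003 q [0.09 0.31 2.21 0.   0.62 0.52]
```

Emit:
{"fn": "send_rows", "kwargs": {"rows": [[[0.0123, 0.0004, 0, 0, 0, 0.087, 1], [0.0245, 0.0019, 0, 0, 0, 0.175, 1], [0.0365, 0.0046, 0, 0, 0, 0.262, 1], [0.0482, 0.0083, 0, 0, 0, 0.349, 1], [0.0596, 0.013, 0, 0, 0, 0.436, 1], [0.0705, 0.0186, 0, 0, 0, 0.524, 1], [0.0809, 0.0252, 0, 0, 0, 0.611, 1], [0.0906, 0.0326, 0, 0, 0, 0.698, 1]]]}}

```text
t: 8.45
position: [0.5471, 0.1356, 0.0683]
tcp_rot: [-3.064, -0.694, -0.002]
wrist_force: [-5.5, 0.4, 21.0]
width: 0.0005
gripper_force: 10.2
```

```bash
python3 ang.py
```

```text
jar 0.0889 19.0 194
jar 0.0894 -40.7 184
other 282.9 160.4 [279, 157, 11, 10, 39]
jar 0.0892 -100.8 196
jar 0.0896 143.2 136
other 323.4 197.6 [311, 192, 20, 19, 39]
t 8.5 p [0.5491 0.1364 0.0687] yaw -64.82 tilt 0.19 F [-3.5  5.  11.2] w 0.0006 q [0.2  0.4  2.06 0.   0.68 1.33]
```

Emit:
{"fn": "send_rows", "kwargs": {"rows": [[[0.0074, 0.0002, 0.0003, 0, 0, 0.052, 1], [0.0147, 0.0008, 0.0003, 0, 0, 0.105, 1], [0.0221, 0.0017, 0.0003, 0, 0, 0.157, 1], [0.0293, 0.0031, 0.0003, 0, 0, 0.209, 1], [0.0365, 0.0048, 0.0003, 0, 0, 0.262, 1], [0.0436, 0.0069, 0.0003, 0, 0, 0.314, 1], [0.0482, 0.0085, 0.0003, 0, 0, 0.349, 1], [0.0482, 0.0085, 0.0003, 0, 0, 0.349, 1]]]}}

```text
t: 9.3
position: [0.5955, 0.1495, 0.0685]
tcp_rot: [-3.136, -0.154, -0.006]
wrist_force: [0.5, 10.0, 15.6]
width: 0.0005
gripper_force: 7.5
```

```bash
python3 ang.py
```

```text
jar 0.0897 -1.7 186
other 283.5 151.0 [276, 147, 18, 12, 97]
jar 0.0885 -61.3 193
jar 0.0905 -121.9 207
other 284.1 186.7 [280, 181, 10, 12, 81]
other 312.2 198.8 [300, 194, 20, 18, 39]
t 9.35 p [0.5954 0.1494 0.0685] yaw -84.32 tilt 0.27 F [ 0.9  9.4 13.6] w 0.0003 q [0.21 0.46 1.96 0.   0.71 1.68]
```

Emit:
{"fn": "send_rows", "kwargs": {"rows": [[[0, 0, -0.02, 0, 0, 0, 1], [0, 0, -0.06, 0, 0, 0, 1], [0, 0, -0.105, 0, 0, 0, 1], [-0.022, 0.028, -0.135, 0, 0, -0.14, 1], [-0.044, 0.056, -0.155, 0, 0, -0.28, 0.8], [-0.066, 0.084, -0.17, 0, 0, -0.42, 0.6], [-0.088, 0.112, -0.18, 0, 0, -0.56, 0.3], [-0.109, 0.139, -0.18, 0, 0, -0.7, 0]]]}}

```text
t: 10.15
position: [0.4984, -0.0021, 0.2483]
tcp_rot: [2.889, 1.231, 0.003]
wrist_force: [0.0, -1.0, 0.1]
width: 0.0294
gripper_force: 0.0
```

```bash
python3 ang.py; python3 - <<'E'
from h import *
w=robot.camera("wrist");cv2.imwrite("pics/w1.png",w["pixels"][:,:,::-1])
R=np.array(w["R"]);print(w["fov_y"],(-R.T@w["t"]).round(4),R.round(3).tolist(),"cup px",proj(w,np.array([.5185,.0075,.052])),"stray px",proj(w,np.array([.459,-.2595,.069])))
goal(.459,-.2597,.2,0);goal(.459,-.2597,.2,180)
E
```

```text
jar 0.0903 -1.4 178
jar 0.0917 58.0 170
jar 0.0921 -60.7 162
other 275.7 185.1 [273, 179, 6, 13, 39]
t 10.2 p [ 0.4958 -0.0046  0.2472] yaw -43.08 tilt 0.05 F [ 0.9  0.2 -0.1] w 0.0338 q [-0.06  0.02  2.12 -0.    1.    0.7 ]
66.33710464794036 [0.5526 0.0556 0.4099] [[0.73, -0.684, -0.0], [-0.654, -0.698, 0.291], [-0.199, -0.212, -0.957]] cup px [323.08301673 160.01641914] stray px [425.57873205 336.40763921]
shift [-0.2111  0.1507  0.0471] turn [ 2.000e-04  2.000e-04 -7.668e-01]
shift [-0.2111  0.1507  0.0471] turn [ 3.0000e-04 -2.0000e-04  2.3748e+00]
```

View pics/w1.png

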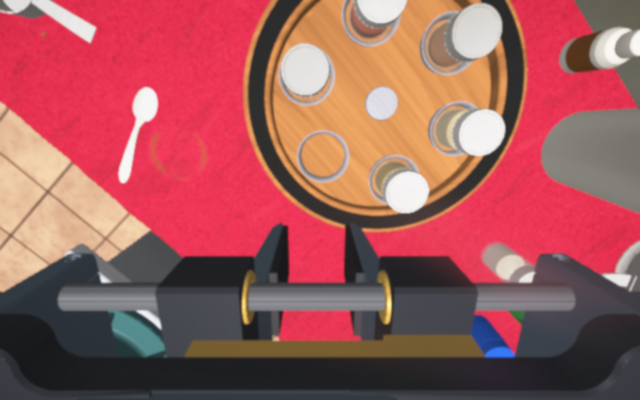

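The wrist view shows the empty cup at (323,156) and the hub at (382,103), with the cup at the front. I'll compute both points and move on to the jar.

```bash
python3 - <<'E'
from h import *
w=robot.camera("wrist");p=w["pixels"];hsv=cv2.cvtColor(p,cv2.COLOR_RGB2HSV)
m=np.zeros((400,640),np.uint8);m[120:195,290:356]=(hsv[120:195,290:356,1]<110)*255
ys,xs=np.nonzero(m);print(len(xs),xs.min(),xs.max(),ys.min(),ys.max())
cs,_=cv2.findContours(m,cv2.RETR_EXTERNAL,cv2.CHAIN_APPROX_NONE);k=max(cs,key=cv2.contourArea);e=cv2.fitEllipse(k);print(e)
hm=np.zeros((400,640),np.uint8);hm[80:125,358:405]=(hsv[80:125,358:405,1]<70)*255
M=cv2.moments(hm,True);h=(M["m10"]/M["m00"],M["m01"]/M["m00"]);print("hubpx",h,M["m00"])
for z in(.052,.045): print("cup",plane(w,*e[0],z))
H=plane(w,*h,.046);c=plane(w,*e[0],.052);d=(c-H)[:2];print("hub",H,"r",np.hypot(*d),"ang",np.degrees(np.arctan2(d[1],d[0])))
E
```

```text
1008 290 349 131 194
((322.4300537109375, 157.5391387939453), (52.526512145996094, 52.973724365234375), 55.06848907470703)
hubpx (380.07762557077626, 103.53424657534246) 876.0
cup [0.52133551 0.01129034 0.052     ]
cup [0.52068499 0.01041416 0.045     ]
hub [0.61005202 0.00954634 0.046     ] r 0.08873365075083746 ang 178.87381614799716
```

Emit:
{"fn": "send_rows", "kwargs": {"rows": [[[-0.026, 0.018, 0, 0, 0, -0.1, 0.1], [-0.053, 0.037, 0, 0, 0, -0.2, 0], [-0.08, 0.056, 0, 0, 0, -0.3, 0], [-0.107, 0.075, 0, 0, 0, -0.4, 0], [-0.133, 0.094, 0, 0, 0, -0.5, 0], [-0.16, 0.113, 0, 0, 0, -0.6, 0], [-0.187, 0.132, 0, 0, 0, -0.7, 0], [-0.21, 0.15, 0, 0, 0, -0.767, 0]]]}}

```text
t: 11.1
position: [0.4603, -0.2573, 0.2467]
tcp_rot: [-2.224, -2.219, -0.0]
wrist_force: [0.8, 1.4, 0.0]
width: 0.0915
gripper_force: 0.0
```

```bash
python3 - <<'E'
from h import *
w=robot.camera("wrist");cv2.imwrite("pics/w2.png",w["pixels"][:,:,::-1])
R=np.array(w["R"]);print((-R.T@w["t"]).round(4),"stray px",proj(w,np.array([.459,-.2595,.069])),"base",proj(w,np.array([.459,-.2595,0])))
show();goal(.459,-.2597,.2,0)
E
```

```text
[ 0.4607 -0.175   0.4095] stray px [314.99679491 185.57835666] base [315.1974057  173.34246977]
t 11.15 p [ 0.4604 -0.2602  0.2469] yaw 0.04 tilt 0.06 F [-0.7  0.7  0.9] w 0.0911 q [-0.56  0.07  2.06 -0.    1.   -0.56]
shift [ 0.0005 -0.0014  0.0469] turn [0.0004 0.001  0.0008]
```

View pics/w2.png

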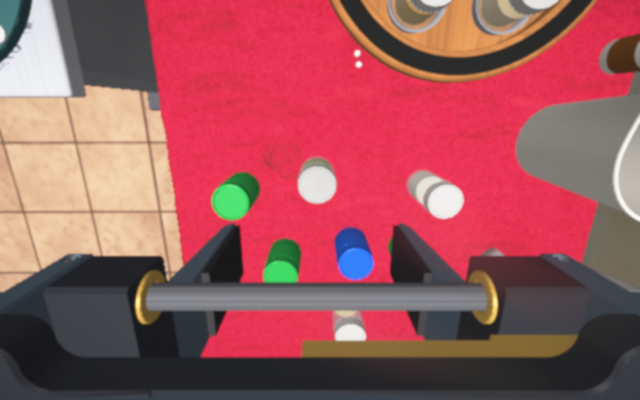

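The lid shows at (317,184), where (315,186) was predicted, and nothing is in the fingers' way. I'll go down and grasp.

Emit:
{"fn": "send_rows", "kwargs": {"rows": [[[0.001, 0, 0.03, 0, 0, 0, 0], [0.001, 0, 0.07, 0, 0, 0, 0], [0.001, 0, 0.11, 0, 0, 0, 0], [0.001, 0, 0.145, 0, 0, 0, 0], [0.001, 0, 0.175, 0, 0, 0, 0], [0.001, 0, 0.195, 0, 0, 0, 0], [0.001, 0, 0.206, 0, 0, 0, 0], [0.001, 0, 0.206, 0, 0, 0, 0]]]}}

```text
t: 11.95
position: [0.4597, -0.2545, 0.0397]
tcp_rot: [-2.225, -2.215, 0.001]
wrist_force: [0.2, -0.6, 0.1]
width: 0.0914
gripper_force: 0.0
```

Emit:
{"fn": "send_rows", "kwargs": {"rows": [[[0, 0, 0, 0, 0, 0, 0.3], [0, 0, 0, 0, 0, 0, 0.35], [0, 0, 0, 0, 0, 0, 0.4], [0, 0, 0, 0, 0, 0, 0.45], [0, 0, 0, 0, 0, 0, 0.5], [0, 0, 0, 0, 0, 0, 0.55], [0, 0, 0, 0, 0, 0, 0.6], [0, 0, 0, 0, 0, 0, 0.7]]]}}

```text
t: 12.75
position: [0.4601, -0.2553, 0.0411]
tcp_rot: [2.226, 2.217, 0.0]
wrist_force: [-1.6, 1.2, 5.8]
width: 0.0465
gripper_force: 30.0
```

```bash
python3 - <<'E'
from h import *
show()
E
```

```text
t 12.75 p [ 0.4601 -0.2553  0.0411] yaw -0.23 tilt 0.01 F [-1.6  1.2  5.8] w 0.0465 q [-0.55  0.41  2.13 -0.    0.6  -0.55]
```

Emit:
{"fn": "send_rows", "kwargs": {"rows": [[[0, 0, -0.01, 0, 0, 0, 0.7], [0, 0, -0.03, 0, 0, 0, 0.7], [0, 0, -0.055, 0, 0, 0, 0.7], [0, 0, -0.08, 0, 0, 0, 0.7], [0, 0, -0.105, 0, 0, 0, 0.7], [0, 0, -0.12, 0, 0, 0, 0.7], [0, 0, -0.12, 0, 0, 0, 0.7], [0, 0, -0.12, 0, 0, 0, 0.7]]]}}

```text
t: 13.55
position: [0.4597, -0.2551, 0.1605]
tcp_rot: [-2.226, -2.217, 0.0]
wrist_force: [-0.3, -0.3, -1.3]
width: 0.0467
gripper_force: 30.0
```

```bash
python3 - <<'E'
from h import *
show()
w=robot.camera("wrist");t=robot.camera("top");s=robot.camera("side")
p,R,_=pose();top=p+[0,0,.028]
print("TCP-lid px wrist",proj(w,top),"top",proj(t,top),"side",proj(s,top))
a=cv2.resize(w["pixels"][140:340,190:450],None,fx=2,fy=2);b=cv2.resize(s["pixels"][140:300,320:480],None,fx=2.5,fy=2.5)
cv2.imwrite("pics/w3.png",np.hstack([cv2.copyMakeBorder(x,0,400-x.shape[0],0,800-520-400 if 0 else 0,cv2.BORDER_CONSTANT) for x in(a[:, :400],b)])[:,:,::-1])
cv2.imwrite("pics/w3full.png",w["pixels"][:,:,::-1])
c=t["pixels"][190:260,360:450];cv2.imwrite("pics/t3.png",c[:,:,::-1])
E
```

```text
t 13.55 p [ 0.4597 -0.2551  0.1605] yaw -0.23 tilt 0.01 F [-0.3 -0.3 -1.3] w 0.0467 q [-0.55  0.19  2.11 -0.    0.83 -0.55]
TCP-lid px wrist [315.11881965 279.44497348] top [412.747561   219.13554599] side [409.54831535 207.46204576]
```

View pics/w3.png

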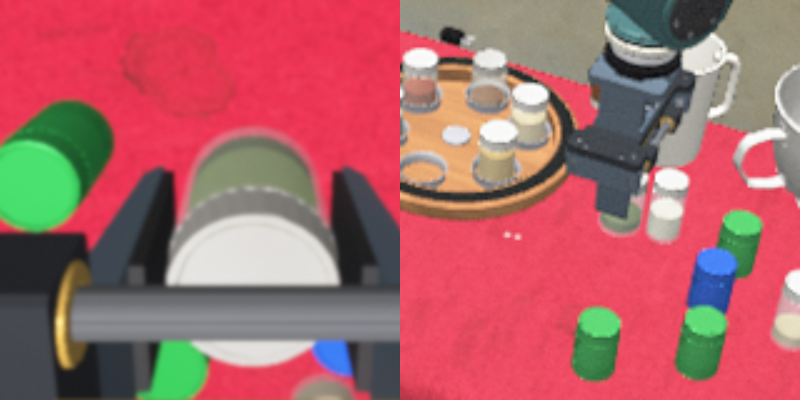

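The jar is held upright. Its lid centre at wrist px (316.5,285) puts it about 3 mm to the −y side of the TCP. I'll carry it to above the cup.

Emit:
{"fn": "send_rows", "kwargs": {"rows": [[[0.02, 0.004, -0.012, 0, 0, 0, 0.7], [0.06, 0.013, -0.02, 0, 0, 0, 0.7], [0.1, 0.022, -0.02, 0, 0, 0, 0.7], [0.145, 0.032, -0.02, 0, 0, 0, 0.7], [0.19, 0.042, -0.02, 0, 0, 0, 0.7], [0.23, 0.051, -0.02, 0, 0, 0, 0.7], [0.259, 0.057, -0.02, 0, 0, 0, 0.7], [0.269, 0.059, -0.02, 0, 0, 0, 0.7]]]}}

```text
t: 14.5
position: [0.5199, 0.0158, 0.18]
tcp_rot: [-2.223, -2.219, 0.001]
wrist_force: [-0.7, -0.4, -1.3]
width: 0.0466
gripper_force: 30.0
```

Emit:
{"fn": "send_rows", "kwargs": {"rows": [[[0, 0, 0.01, 0, 0, 0, 0.7], [0, 0, 0.025, 0, 0, 0, 0.7], [0, 0, 0.035, 0, 0, 0, 0.7], [0, 0, 0.045, 0, 0, 0, 0.7], [0, 0, 0.05, 0, 0, 0, 0.7], [0, 0, 0.05, 0, 0, 0, 0.7], [0, 0, 0.05, 0, 0, 0, 0.7], [0, 0, 0.05, 0, 0, 0, 0.7]]]}}

```text
t: 15.3
position: [0.5203, 0.0135, 0.1314]
tcp_rot: [2.226, 2.217, 0.001]
wrist_force: [0.4, 0.2, -1.4]
width: 0.0465
gripper_force: 30.0
```

```bash
python3 - <<'E'
from h import *
show()
w=robot.camera("wrist");s=robot.camera("side");t=robot.camera("top")
c=np.array([.520,.0105,.052]);print("cup px wrist",proj(w,c),"side",proj(s,c))
a=cv2.resize(w["pixels"][140:340,190:450],None,fx=2,fy=2)[:,:400];b=cv2.resize(s["pixels"][150:250,280:380],None,fx=4,fy=4,interpolation=cv2.INTER_CUBIC)
cv2.imwrite("pics/w4.png",np.hstack([a,b])[:,:,::-1])
E
```

```text
t 15.3 p [0.5203 0.0135 0.1314] yaw -0.23 tilt 0.04 F [ 0.4  0.2 -1.4] w 0.0465 q [-0.02  0.23  2.13 -0.    0.77 -0.01]
cup px wrist [315.5592295  214.73215577] side [328.87307099 205.21257284]
```

View pics/w4.png

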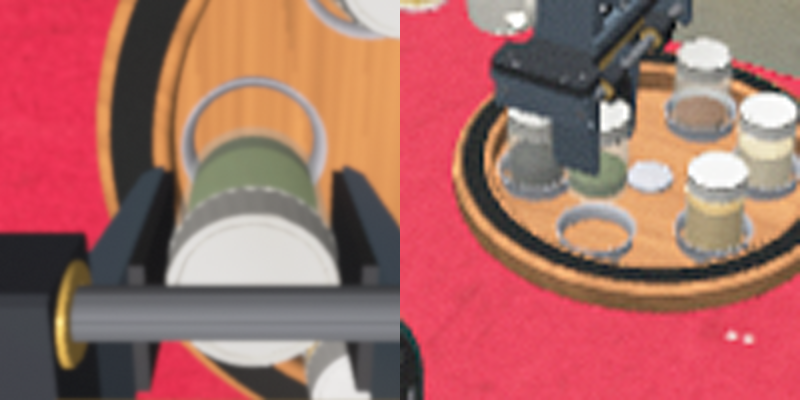

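The cup's mouth spans u 281.5–353, with its far edge at v≈178.5. It lines up with the jar in x, so I'll check y against that far edge.

```bash
python3 - <<'E'
from h import *
w=robot.camera("wrist");p,R,_=pose()
print("far edge",plane(w,317,178.5,.052),"L/R",plane(w,281.5,208,.052),plane(w,353,208,.052))
print("lid centre",plane(w,316.4,285.2,p[2]+.028),"edges",plane(w,316.4,248,p[2]+.028),plane(w,316.4,322.5,p[2]+.028),p)
hsv=cv2.cvtColor(w["pixels"],cv2.COLOR_RGB2HSV);print([ (v,hsv[v,317,1],hsv[v,317,2]) for v in range(172,190)])
print([ (v,w["pixels"][v,317].tolist()) for v in range(240,256,1)],[ (v,w["pixels"][v,317].tolist()) for v in range(316,326,1)])
E
```

```text
far edge [0.52122014 0.04163254 0.052     ] L/R [0.49157571 0.01668194 0.052     ] [0.55108576 0.01639411 0.052     ]
lid centre [0.52048025 0.0109089  0.15925856] edges [0.52057237 0.03138194 0.15925856] [ 0.52038013 -0.01134213  0.15925856] [0.52019341 0.01353662 0.13125856]
[(172, np.uint8(152), np.uint8(227)), (173, np.uint8(153), np.uint8(227)), (174, np.uint8(152), np.uint8(227)), (175, np.uint8(151), np.uint8(226)), (176, np.uint8(149), np.uint8(223)), (177, np.uint8(132), np.uint8(207)), (178, np.uint8(79), np.uint8(178)), (179, np.uint8(18), np.uint8(167)), (180, np.uint8(9), np.uint8(175)), (181, np.uint8(6), np.uint8(158)), (182, np.uint8(40), np.uint8(154)), (183, np.uint8(105), np.uint8(183)), (184, np.uint8(143), np.uint8(216)), (185, np.uint8(151), np.uint8(226)), (186, np.uint8(153), np.uint8(227)), (187, np.uint8(152), np.uint8(226)), (188, np.uint8(152), np.uint8(226)), (189, np.uint8(152), np.uint8(227))]
[(240, [128, 125, 121]), (241, [127, 124, 120]), (242, [128, 125, 121]), (243, [128, 125, 120]), (244, [128, 125, 121]), (245, [133, 130, 125]), (246, [151, 148, 144]), (247, [184, 181, 176]), (248, [212, 208, 203]), (249, [220, 218, 213]), (250, [219, 216, 211]), (251, [215, 211, 206]), (252, [213, 210, 204]), (253, [219, 216, 211]), (254, [222, 219, 216]), (255, [222, 220, 217])] [(316, [223, 221, 218]), (317, [223, 220, 216]), (318, [220, 218, 211]), (319, [220, 217, 211]), (320, [220, 217, 211]), (321, [212, 209, 205]), (322, [182, 178, 175]), (323, [125, 123, 120]), (324, [75, 72, 71]), (325, [57, 54, 53])]
```

Emit:
{"fn": "send_rows", "kwargs": {"rows": [[[0.001, 0.0005, 0.008, 0, 0, 0, 0.7], [0.001, 0.0005, 0.018, 0, 0, 0, 0.7], [0.001, 0.0005, 0.026, 0, 0, 0, 0.7], [0.001, 0.0005, 0.032, 0, 0, 0, 0.7], [0.001, 0.0005, 0.037, 0, 0, 0, 0.7], [0.001, 0.0005, 0.041, 0, 0, 0, 0.7], [0.001, 0.0005, 0.044, 0, 0, 0, 0.7], [0.001, 0.0005, 0.045, 0, 0, 0, 0.7]]]}}

```text
t: 16.3
position: [0.5204, 0.0145, 0.0857]
tcp_rot: [-2.226, -2.217, 0.0]
wrist_force: [0.2, -0.1, -1.8]
width: 0.0464
gripper_force: 30.0
```

Emit:
{"fn": "send_rows", "kwargs": {"rows": [[[0, 0, 0.001, 0, 0, 0, 0.7], [0, 0, 0.002, 0, 0, 0, 0.7], [0, 0, 0.003, 0, 0, 0, 0.7], [0, 0, 0.004, 0, 0, 0, 0.7], [0, 0, 0.005, 0, 0, 0, 0.7], [0, 0, 0.0055, 0, 0, 0, 0.7], [0, 0, 0.006, 0, 0, 0, 0.7], [0, 0, 0.006, 0, 0, 0, 0.7]]]}}

```text
t: 17.1
position: [0.5205, 0.0145, 0.0799]
tcp_rot: [-2.226, -2.217, 0.0]
wrist_force: [-0.8, -0.7, -1.1]
width: 0.0466
gripper_force: 30.0
```

Emit:
{"fn": "send_rows", "kwargs": {"rows": [[[0, 0, 0.0005, 0, 0, 0, 0.7], [0, 0, 0.001, 0, 0, 0, 0.7], [0, 0, 0.001, 0, 0, 0, 0.7], [0, 0, 0.001, 0, 0, 0, 0.7], [0, 0, 0.001, 0, 0, 0, 0.7], [0, 0, 0.001, 0, 0, 0, 0.7], [0, 0, 0.001, 0, 0, 0, 0.7], [0, 0, 0.001, 0, 0, 0, 0.7]]]}}

```text
t: 17.9
position: [0.5206, 0.0145, 0.0791]
tcp_rot: [2.226, 2.217, 0.0]
wrist_force: [-2.3, -0.1, 5.1]
width: 0.0465
gripper_force: 30.0
```

Emit:
{"fn": "send_rows", "kwargs": {"rows": [[[0, 0, 0, 0, 0, 0, 0.45], [0, 0, 0, 0, 0, 0, 0.4], [0, 0, 0, 0, 0, 0, 0.35], [0, 0, 0, 0, 0, 0, 0.32], [0, 0, 0, 0, 0, 0, 0.3], [0, 0, 0, 0, 0, 0, 0.3], [0, 0, 0, 0, 0, 0, 0.3], [0, 0, 0, 0, 0, 0, 0.3]]]}}

```text
t: 18.7
position: [0.5205, 0.0145, 0.0789]
tcp_rot: [2.226, 2.217, 0.0]
wrist_force: [0.7, -0.1, -0.0]
width: 0.0638
gripper_force: 0.0
```

Emit:
{"fn": "send_rows", "kwargs": {"rows": [[[0, 0, -0.005, 0, 0, 0, 0.3], [0, 0, -0.015, 0, 0, 0, 0.3], [0, 0, -0.03, 0, 0, 0, 0.3], [0, 0, -0.05, 0, 0, 0, 0.3], [0, 0, -0.08, 0, 0, 0, 0.3], [0, 0, -0.115, 0, 0, 0, 0.3], [-0.02, 0, -0.15, 0, 0, 0, 0.3], [-0.05, 0, -0.17, 0, 0, 0, 0.3]]]}}

```text
t: 19.5
position: [0.5211, -0.0354, 0.2532]
tcp_rot: [2.221, 2.217, 0.004]
wrist_force: [0.1, 0.7, -0.6]
width: 0.064
gripper_force: 0.0
```

```bash
python3 ang.py; python3 - <<'E'
from h import *
w=robot.camera("wrist");s=robot.camera("side")
a=w["pixels"][0:240,200:440];a=cv2.resize(a,(400,400));b=cv2.resize(s["pixels"][150:250,280:380],None,fx=4,fy=4,interpolation=cv2.INTER_CUBIC)
cv2.imwrite("pics/w5.png",np.hstack([a,b])[:,:,::-1])
for z in(.107,): print("expected lid px",proj(w,np.array([.5208,.0113,z])),proj(s,np.array([.5208,.0113,z])))
E
```

```text
jar 0.0933 -1.7 149
jar 0.0897 58.8 192
jar 0.0888 118.8 205
t 19.55 p [ 0.5222 -0.0389  0.2556] yaw -0.18 tilt 0.41 F [ 3.1 -0.8  4.3] w 0.0639 q [-0.12  0.05  2.07 -0.    1.01 -0.11]
expected lid px [313.39328435 141.64413531] [329.12670108 190.5029739 ]
```

View pics/w5.png

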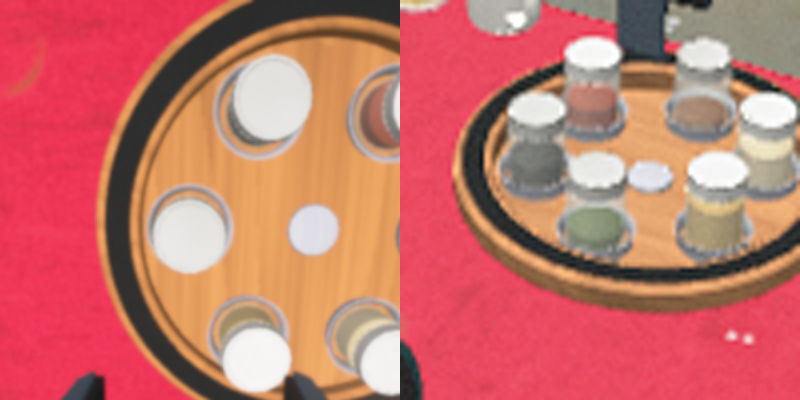

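The wrist view shows the stray jar's lid inside the front cup at crop (190,235). The side view shows the green-filled jar upright and as deep as its neighbours, with the cup at the front. I'll let the arm settle and hand in.

Emit:
{"fn": "send_rows", "kwargs": {"rows": [[[0, 0, -0.01, 0, 0, 0, 0.3], [0, 0, -0.02, 0, 0, 0, 0.3], [0, 0, -0.02, 0, 0, 0, 0.3], [0, 0, -0.02, 0, 0, 0, 0.3], [0, 0, -0.02, 0, 0, 0, 0.3], [0, 0, -0.02, 0, 0, 0, 0.3], [0, 0, -0.02, 0, 0, 0, 0.3], [0, 0, -0.02, 0, 0, 0, 0.3]]]}}

```text
t: 20.45
position: [0.5202, -0.0355, 0.2687]
tcp_rot: [-2.226, -2.217, 0.0]
wrist_force: [0.6, 0.1, 0.7]
width: 0.0634
gripper_force: 0.0
```

```bash
python3 -c "
from h import *
show();print(robot.job_done())"
```

```text
t 20.45 p [ 0.5202 -0.0355  0.2687] yaw -0.23 tilt 0.02 F [0.6 0.1 0.7] w 0.0634 q [-0.11  0.04  2.06  0.    1.05 -0.11]
the job is handed in; nothing more can be done
None
```

I turned the carousel until its empty cup was at the front, within about 2° by camera. I then stood the stray jar upright on that cup's floor and handed the job in at 20.5 s; no verdict came back.

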